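Shoe lasts onto their sole plates

TASK

Stand each of the four loose wooden shoe lasts upright on the dark sole plate cut to its own outline, toe over toe and heel towards the steel stop, lined up with the plate and its sole flat on it. Do not let any last fall over, and leave the hammer and the tin where they are.

Things in the scene. Friction and masses are not known exactly. Their poses are not given: they have to be found in the camera images.
- last_small: Loose light-wood child's shoe last: the shortest, rounded toe, 108 mm long, 48 mm wide at the ball, 0.08 to 0.3 kg. Low toe (under 38 mm); over the heel half rises the cone, 72 mm high: a ridge 28 mm thick, 32 mm long, flat parallel sides 40 to 69 mm above the sole; grip it across, from above. Origin on the sole below the ridge's middle; x to the toe (tip 83 mm ahead, heel 25 mm behind), z up.
- last_pointed: Loose light-wood child's shoe last: long, slim, pointed toe, 148 mm long, 50 mm wide at the ball, 0.08 to 0.3 kg. Low toe (under 38 mm); over the heel half rises the cone, 72 mm high: a ridge 28 mm thick, 44 mm long, flat parallel sides 40 to 69 mm above the sole; grip it across, from above. Origin on the sole below the ridge's middle; x to the toe (tip 114 mm ahead, heel 34 mm behind), z up.
- last_square: Loose light-wood child's shoe last: blunt square-cut toe, 134 mm long, 56 mm wide at the ball, 0.08 to 0.3 kg. Low toe (under 38 mm); over the heel half rises the cone, 72 mm high: a ridge 28 mm thick, 40 mm long, flat parallel sides 40 to 69 mm above the sole; grip it across, from above. Origin on the sole below the ridge's middle; x to the toe (tip 103 mm ahead, heel 31 mm behind), z up.
- last_broad: Loose light-wood child's shoe last: the broadest, wide rounded fore-foot, 140 mm long, 76 mm wide at the ball, 0.08 to 0.3 kg. Low toe (under 38 mm); over the heel half rises the cone, 72 mm high: a ridge 28 mm thick, 42 mm long, flat parallel sides 40 to 69 mm above the sole; grip it across, from above. Origin on the sole below the ridge's middle; x to the toe (tip 108 mm ahead, heel 32 mm behind), z up.
- plate_small: Fixed dark sole plate, 8 mm thick, the outline of the shortest last's sole plus 2 mm (112 x 52 mm). A steel stop 26 mm wide, 30 mm high above the bench, stands behind the heel. Origin on the bench; a last rightly placed has the same x, y, yaw and stands 8 mm higher; x to the plate's toe (85 mm ahead); the stop's face is 35 mm behind.
- plate_pointed: Fixed dark sole plate, 8 mm thick, the outline of the pointed last's sole plus 2 mm (152 x 54 mm). A steel stop 26 mm wide, 30 mm high above the bench, stands behind the heel. Origin on the bench; a last rightly placed has the same x, y, yaw and stands 8 mm higher; x to the plate's toe (116 mm ahead); the stop's face is 44 mm behind.
- plate_square: Fixed dark sole plate, 8 mm thick, the outline of the square last's sole plus 2 mm (138 x 60 mm). A steel stop 26 mm wide, 30 mm high above the bench, stands behind the heel. Origin on the bench; a last rightly placed has the same x, y, yaw and stands 8 mm higher; x to the plate's toe (105 mm ahead); the stop's face is 41 mm behind.
- plate_broad: Fixed dark sole plate, 8 mm thick, the outline of the broad last's sole plus 2 mm (144 x 80 mm). A steel stop 26 mm wide, 30 mm high above the bench, stands behind the heel. Origin on the bench; a last rightly placed has the same x, y, yaw and stands 8 mm higher; x to the plate's toe (110 mm ahead); the stop's face is 42 mm behind.
- hammer: Bystander: a hammer with a wooden handle lying to the left of the work, 230 mm long, 32 mm high; origin in the handle near the head, x towards the head. Leave it alone.
- tack_tin: Bystander: a round closed tin, 76 mm across, 38 mm high, to the right of the work; origin at the centre of its underside. Leave it alone.
There are look-alikes about, which are no part of the job. What is shaped like the last_pointed but orange or red is not meant.

How it is judged:
By the outcome, as a careful person would: the job done as asked, in the order asked, and still so for the second after the job is handed in, with the robot touching nothing.
It also fails if it takes over 96 s, if anything falls off the work surface, if the arm or the gripper's body presses on something with over 40 N, if the wrist force passes 120 N, or if a joint passes its speed limit or range.

ROBOT

A 7-joint arm with a two-finger parallel gripper is mounted at the origin on the work surface. World frame = base frame: x ahead of the robot, y to its left, z up, the work surface at z = 0. Lengths are in m, angles in rad, forces in N, time in s.
With the tool pointing down it reaches from about 0.425 to 0.825 m from the base axis. Payload 3.6 kg.
Tool frame: the origin (TCP) lies at the centre of the arm's flange, where the gripper is bolted on; the fingertips stand 173 mm ahead of it and the grasp point (between the pads) lies 155 mm ahead of it; z points along the fingers, y is the line along which they close (so a half turn about z gives the same grasp; the last joint's range is limited). The gripper opens to 85 mm and grips with 20 to 120 N. Pads are 22 mm wide; open, the fingers measure 114 mm over their backs; the gripper's body (76 mm by 85 mm) begins 54 mm behind the grasp point. The pads swing forward as they close: fully open they stand 13 mm farther back than shut.
Start: joints at [-1.246, 0.615, -0.013, 1.423, 0.008, 1.103, -0.04], TCP at [0.224, 0.61, 0.405] pointing down, gripper open.
Joint ranges: [-3.12, 3.12], [-0.3, 2.06], [-1.34, 1.32], [0.26, 2.42], [-1.36, 4.5], [0.01, 1.98], [-2.84, 2.84]. Speed limits (rad/s): [2.79, 2.79, 3.14, 3.14, 3.14, 3.14, 3.14].

INTERFACE

Orientations are given as a unit quaternion [w, x, y, z].
In Python, from cell import r gives the robot as it stands. The module is installed in compiled form; this text tells all that it offers.
- The arm moves only by the shell command python3 -m jog 'ROWS' [FORCE]. ROWS is JSON, a list of rows, each an object with "dr": the turn, a rotation vector about the tool's x, y, z in rad, a list of three; "linear": the shift along the tool's x, y, z in cm, a list of three; "grip": the finger opening in cm, from 0 to 8.54. In form: [{"dr": [wx, wy, wz], "linear": [tx, ty, tz], "grip": grip}, ...]. A call has 1 to 8 rows; each row is the pose to reach, as a shift and turn from the pose commanded when the call began, along the tool's axes at that moment; what a row does not reach only later rows make up. A row lasts 1/10 s, in which the tool goes at most 50 mm and 8.59 degrees, less where a joint would pass 70% of its speed; a pose out of reach is approached as far as the arm can. A call with a gripper value outside its range is refused whole. The fingers move at their own pace and stop on an object; FORCE is the grip in N (left out, the last holds). Time passes only in rows, so rows that repeat a pose let the fingers close. It gives the time, the measured TCP pose, the force, the opening and the grip force at its end, in the units of the state.
- r.state(): the state, without advancing time (a new reading comes with each control period).
- r.snapshot(name): name is "scene" or "side" or "wrist"; returns a dict with "image" (420x560x3 uint8, red, green, blue), "K" (3x3 intrinsics, pixels), "rvec" (rotation vector, rad) and "tvec" (3), from world to camera coordinates, as OpenCV has them; the wrist camera has in their place "hand_eye" (4x4, takes a point from camera to tool coordinates, whose origin is the TCP and whose axes are the flange's). Camera axes: x right, y down, z forward; pixel columns grow to the right and rows downward; lengths in m; the calibration is good to about 2 mm. A picture is of the moment at which its call begins: read the wrist's pose just before it. There is no depth.
- r.finish_job(): hands the job in; it is judged then, once.
The state is a dict: "time": time; "q": joint angles; "qd": joint speeds; "joint_efforts": joint torques, N m; "position": TCP position; "ee_rot": TCP orientation; "force": force on the tool from outside, world axes, zero at the start; "moment": the same for the moment, N m; "gripper_width": finger opening in m; "gripper_force": force on a finger pad.
Only numpy, scipy, OpenCV 4.12 (cv2) and the standard library are available. Lean on these libraries where they do the work, as an engineer would, in place of code of your own. Each camera call takes 0.05 s, during which the arm holds its last target. There are 200 camera calls.

## Working session

There is one attempt and no reset: what is moved stays moved. The work goes in short steps, Python scripts to look and compute and a shell command to move; the robot and the scene stay as the last step left them, time stands still between calls to the robot, and variables do not carry over. Pictures are saved under pics/ and viewed, at most 14 in all, crops included, and the job is handed in when it is done.

```bash
mkdir -p pics; python3 - <<'E'
from cell import r
import cv2,pickle
d={}
print(r.state())
for n in ["scene","side","wrist"]:
    s=r.snapshot(n); d[n]=s; cv2.imwrite(f"pics/{n}0.png",s["image"][:,:,::-1])
    print(n,{k:v for k,v in s.items() if k!="image"})
pickle.dump(d,open("d0.pkl","wb"))
E
```

```text
{'time': 0.0, 'q': array([-1.24552811,  0.61595758, -0.01265324,  1.42492486,  0.00812903,
        1.10338021, -0.04039574]), 'qd': array([ 2.46722581e-04,  3.49095444e-04, -2.19191543e-04,  5.12765959e-05,
       -4.50830618e-04, -1.24345403e-03,  2.97082555e-05]), 'joint_efforts': array([-2.35093721e-04, -4.69203150e+01,  2.58734766e-01, -1.71031272e+01,
        9.89091379e-03,  9.39020858e-03,  3.23184295e-06]), 'position': array([0.22382653, 0.609909  , 0.40350394]), 'ee_rot': array([-2.07855119e-04,  1.74922299e-01,  9.84581370e-01, -1.29311493e-03]), 'force': array([-0.14928232, -0.48340765, -0.22244595]), 'moment': array([ 0.06913989, -0.00323534,  0.00528157]), 'gripper_force': 0.0, 'gripper_width': 0.08562223876366377}
scene {'K': array([[454.41365911,   0.        , 280.78151074],
       [  0.        , 454.41365911, 210.45438232],
       [  0.        ,   0.        ,   1.        ]]), 'rvec': array([ 1.83041486,  1.79432642, -0.64080108]), 'tvec': array([-0.02257094, -0.3240336 ,  1.7968123 ])}
side {'K': array([[521.10507828,   0.        , 277.49237416],
       [  0.        , 521.10507828, 213.42165305],
       [  0.        ,   0.        ,   1.        ]]), 'rvec': array([ 2.08140712, -0.59433966,  0.30049417]), 'tvec': array([-0.39196862,  0.1727777 ,  1.43923575])}
wrist {'K': array([[360.72987968,   0.        , 279.57188816],
       [  0.        , 360.72987968, 215.77662058],
       [  0.        ,   0.        ,   1.        ]]), 'hand_eye': array([[-1.15703751e-04, -9.46010978e-01, -3.24134564e-01,
         8.28880342e-02],
       [ 9.99999389e-01,  2.46766751e-04, -1.07716910e-03,
        -4.99518754e-04],
       [ 1.09899943e-03, -3.24134491e-01,  9.46010372e-01,
         2.99031159e-02],
       [ 0.00000000e+00,  0.00000000e+00,  0.00000000e+00,
         1.00000000e+00]])}
```

View pics/scene0.png

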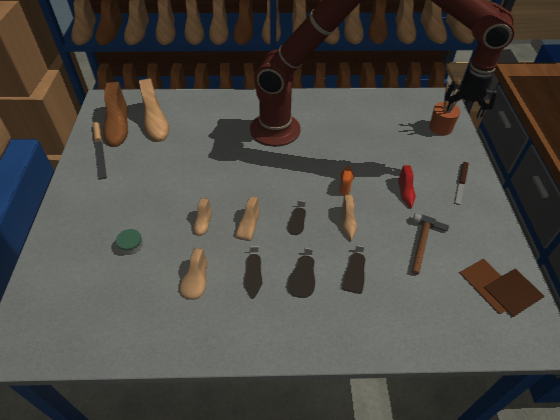

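View pics/side0.png

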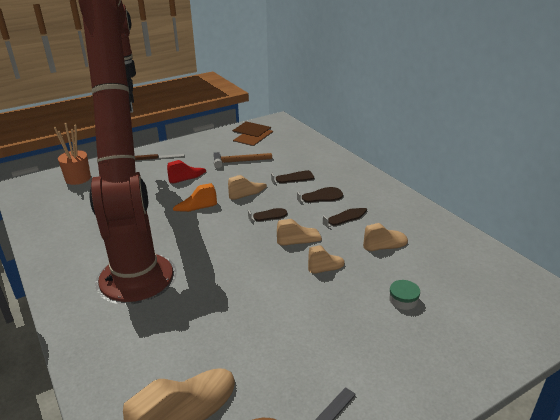

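The scene shows plates (dark) small (297,218), pointed (254,272), broad (303,276) and square (356,270). The lasts are small (202,216), square (248,218), pointed (348,218) and broad (194,275). An orange look-alike stands at (346,182) and a red one at (407,187); the hammer is at (420,240) and the tin at (128,240).

```bash
cat > h.py <<'E'
import numpy as np,cv2,pickle
from scipy.spatial.transform import Rotation as R
from cell import r
def pose(s=None):
    s=s or r.state(); q=s["ee_rot"]; T=np.eye(4); T[:3,:3]=R.from_quat([q[1],q[2],q[3],q[0]]).as_matrix(); T[:3,3]=s["position"]; return T
def cam(s,T=None):  # camera->world
    if "hand_eye" in s: return T@s["hand_eye"]
    C=np.eye(4); Rm=cv2.Rodrigues(s["rvec"])[0]; C[:3,:3]=Rm.T; C[:3,3]=-Rm.T@s["tvec"]; return C
def cast(s,C,uv,z):
    uv=np.atleast_2d(uv).astype(float); d=np.c_[uv,np.ones(len(uv))]@np.linalg.inv(s["K"]).T@C[:3,:3].T
    return C[:3,3]+d*((z-C[2,3])/d[:,2])[:,None]
def project(s,C,P):
    p=(np.atleast_2d(P)-C[:3,3])@C[:3,:3]@s["K"].T; return p[:,:2]/p[:,2:]
def snap(name,tag=None):
    T=pose(); s=r.snapshot(name); C=cam(s,T)
    if tag: cv2.imwrite(f"pics/{tag}.png",s["image"][:,:,::-1]); pickle.dump((s,C),open(tag+".pkl","wb"))
    return s,C
def go(xyz,yaw=None):
    """shift (cm, tool axes) and turn to a TCP position, tool down, tool y (closing line) at yaw"""
    T=pose(); t=T[:3,:3].T@(np.array(xyz)-T[:3,3])*100
    rv=np.zeros(3)
    if yaw is not None:
        best=None
        for k in (0,np.pi):
            y=np.array([np.cos(yaw+k),np.sin(yaw+k),0]); z=np.array([0,0,-1.]); M=np.c_[np.cross(y,z),y,z]
            v=R.from_matrix(T[:3,:3].T@M).as_rotvec()
            if best is None or np.linalg.norm(v)<np.linalg.norm(best): best=v
        rv=best
    print("linear",t.round(2),"dr",rv.round(3),"z",T[2,3].round(4))
E
python3 - <<'E'
from h import *
d=pickle.load(open("d0.pkl","rb")); s=d["scene"]; C=cam(s)
for n,uv,z in [("psm",(297,218),.008),("ppo",(254,272),.008),("pbr",(303,276),.008),("psq",(356,270),.008),("lsm",(202,216),.03),("lsq",(248,218),.03),("lpo",(348,218),.03),("lbr",(194,275),.03),("orange",(346,182),.03),("ham",(428,220),.015),("tin",(128,236),.04)]:
    print(n,cast(s,C,uv,z)[0].round(3))
print(pose().round(3)); print(cam(d["wrist"],pose()).round(3))
go((0.5,0,0.5),-1.5708)
E
```

```text
psm [0.462 0.065 0.008]
ppo [ 0.668 -0.073  0.008]
pbr [0.685 0.073 0.008]
psq [0.666 0.234 0.008]
lsm [ 0.467 -0.243  0.03 ]
lsq [ 0.478 -0.095  0.03 ]
lpo [0.483 0.228 0.03 ]
lbr [ 0.689 -0.247  0.03 ]
orange [0.323 0.24  0.03 ]
ham [0.483 0.493 0.015]
tin [ 0.551 -0.462  0.04 ]
[[-0.939  0.345 -0.001  0.224]
 [ 0.345  0.939 -0.002  0.61 ]
 [ 0.    -0.002 -1.     0.404]
 [ 0.     0.     0.     1.   ]]
[[ 0.345  0.888  0.303  0.146]
 [ 0.939 -0.325 -0.114  0.638]
 [-0.003  0.324 -0.946  0.374]
 [ 0.     0.     0.     1.   ]]
linear [-46.94 -47.77  -9.53] dr [-0.002 -0.    -0.352] z 0.4038
```

View pics/wrist0.png

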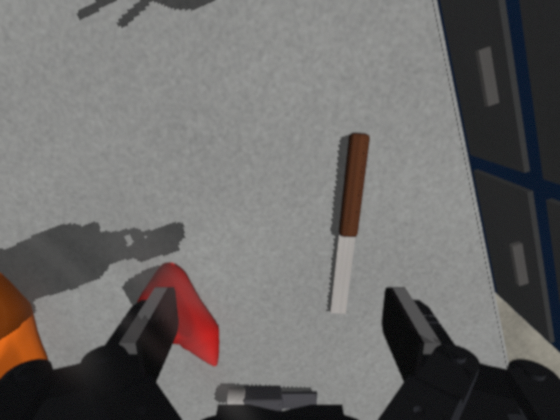

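The wrist view shows only bystanders (red look-alike, knife). I'm moving to an overhead viewpoint.

```bash
P='{"dr":[0,0,-0.352],"linear":[-46.9,-47.8,-9.5],"grip":8.5}'; unset P
python3 -m jog '[{"dr":[0,0,-0.352],"linear":[-46.9,-47.8,-9.5],"grip":8.5},{"dr":[0,0,-0.352],"linear":[-46.9,-47.8,-9.5],"grip":8.5},{"dr":[0,0,-0.352],"linear":[-46.9,-47.8,-9.5],"grip":8.5},{"dr":[0,0,-0.352],"linear":[-46.9,-47.8,-9.5],"grip":8.5},{"dr":[0,0,-0.352],"linear":[-46.9,-47.8,-9.5],"grip":8.5},{"dr":[0,0,-0.352],"linear":[-46.9,-47.8,-9.5],"grip":8.5},{"dr":[0,0,-0.352],"linear":[-46.9,-47.8,-9.5],"grip":8.5},{"dr":[0,0,-0.352],"linear":[-46.9,-47.8,-9.5],"grip":8.5}]'
python3 -c "
from h import *
go((0.5,0,0.5),-1.5708)"
```

```text
time: 0.95
position: [0.3873, 0.2471, 0.4611]
ee_rot: [0.0, -0.0, 1.0, -0.0]
force: [0.4, 0.9, 0.0]
gripper_width: 0.0852
gripper_force: 0.0
linear [-11.26 -24.72  -3.88] dr [-0.  0.  0.] z 0.4611
```

```bash

python3 -m jog '[{"dr":[0,0,0],"linear":[-11.3,-24.7,-3.9],"grip":8.5},{"dr":[0,0,0],"linear":[-11.3,-24.7,-3.9],"grip":8.5},{"dr":[0,0,0],"linear":[-11.3,-24.7,-3.9],"grip":8.5},{"dr":[0,0,0],"linear":[-11.3,-24.7,-3.9],"grip":8.5},{"dr":[0,0,0],"linear":[-11.3,-24.7,-3.9],"grip":8.5},{"dr":[0,0,0],"linear":[-11.3,-24.7,-3.9],"grip":8.5},{"dr":[0,0,0],"linear":[-11.3,-24.7,-3.9],"grip":8.5},{"dr":[0,0,0],"linear":[-11.3,-24.7,-3.9],"grip":8.5}]'
python3 -c "
from h import *
snap('wrist','w1')"
```

```text
time: 1.75
position: [0.4998, 0.0023, 0.4995]
ee_rot: [-0.001, 0.0, 1.0, 0.0]
force: [0.1, 0.0, 0.6]
gripper_width: 0.0849
gripper_force: 0.0
```

View pics/w1.png

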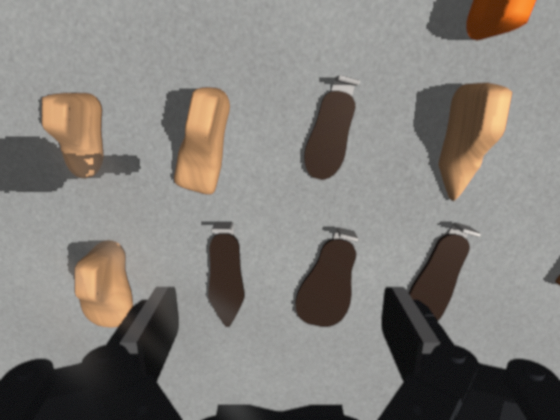

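The wrist view shows the plates: small (330,134), pointed (226,280), broad (327,280) and square (440,275, partly behind a finger). The lasts are small (80,130), square (203,140), pointed (478,140) and broad (103,283). All toes point roughly to +x.

```bash
cat >> h.py <<'E'
DIM={"small":(.083,.025),"pointed":(.114,.034),"square":(.103,.031),"broad":(.108,.032)}
def blobs(s,kind):
    hsv=cv2.cvtColor(s["image"],cv2.COLOR_RGB2HSV); g=s["image"].max(2)
    if kind=="plate": m=(g<85)&(hsv[...,1]>50)   # dark brown
    else: m=(hsv[...,0]<20)&(hsv[...,1]>85)&(hsv[...,1]<215)&(g>85)
    m=cv2.morphologyEx(m.astype(np.uint8),cv2.MORPH_OPEN,np.ones((3,3)))
    cs=cv2.findContours(m,cv2.RETR_EXTERNAL,cv2.CHAIN_APPROX_NONE)[0]
    return [c for c in cs if cv2.contourArea(c)>800]
def fit(s,C,c,z,up=(1,0)):
    """contour on plane z -> length,width,axis yaw, heel and toe ends on mid axis"""
    P=cast(s,C,c[:,0,:],z)[:,:2]
    (_,_),(w,h),a=cv2.minAreaRect((P*1000).astype(np.float32))
    a=np.deg2rad(a)+(np.pi/2 if h>w else 0); e=np.array([np.cos(a),np.sin(a)])
    if e@np.array(up)<0:e=-e
    n=np.array([-e[1],e[0]]); u=P@e; v=P@n; vm=(v.max()+v.min())/2
    return (u.max()-u.min(),v.max()-v.min(),np.arctan2(e[1],e[0]),u.min()*e+vm*n,u.max()*e+vm*n,e)
def show(s,C,kind,z):
    for c in blobs(s,kind):
        L,W,yaw,h,t,e=fit(s,C,c,z)
        ctr=c[:,0].mean(0)
        print(kind,"px",ctr.round(),"L %.1f W %.1f yaw %.2fdeg"%(L*1e3,W*1e3,np.degrees(yaw)),"heel",h.round(4),"toe",t.round(4),"h->o",{k:(h+e*(d[1]+(.002 if kind=="plate" else 0)+0*L)).round(4).tolist() for k,d in DIM.items() if abs(sum(d)+(.004 if kind=="plate" else 0)-L)<.012})
E
python3 -c "
from h import *
s,C=pickle.load(open('w1.pkl','rb'))
show(s,C,'plate',.008); show(s,C,'last',.02)
print(C.round(3)); print(r.state()['q'].round(2))
d=pickle.load(open('d0.pkl','rb'))['scene']; show(d,cam(d),'plate',.008)"
```

```text
plate px [328. 284.] L 140.8 W 77.4 yaw -12.86deg heel [0.6092 0.0865] toe [0.7464 0.0552] h->o {'pointed': [0.6443, 0.0785], 'square': [0.6414, 0.0791], 'broad': [0.6423, 0.0789]}
plate px [441. 275.] L 131.5 W 60.7 yaw -15.91deg heel [0.6028 0.2471] toe [0.7292 0.211 ] h->o {'square': [0.6345, 0.238]}
plate px [226. 273.] L 126.4 W 48.2 yaw -3.59deg heel [ 0.6005 -0.0701] toe [ 0.7267 -0.0781] h->o {'square': [0.6335, -0.0722]}
plate px [329. 135.] L 107.8 W 49.6 yaw -12.91deg heel [0.4162 0.0753] toe [0.5213 0.0512] h->o {'small': [0.4425, 0.0692]}
plate px [457. 137.] L 138.6 W 42.0 yaw -3.90deg heel [0.4093 0.2328] toe [0.5476 0.2234] h->o {'square': [0.4423, 0.2306], 'broad': [0.4433, 0.2305]}
last px [104. 286.] L 128.9 W 78.7 yaw 1.60deg heel [ 0.6125 -0.2516] toe [ 0.7414 -0.248 ] h->o {'square': [0.6435, -0.2507], 'broad': [0.6445, -0.2507]}
last px [ 75. 130.] L 100.9 W 70.6 yaw -9.11deg heel [ 0.4145 -0.2446] toe [ 0.5142 -0.2606] h->o {'small': [0.4392, -0.2485]}
last px [203. 141.] L 128.4 W 54.1 yaw -14.89deg heel [ 0.4109 -0.0764] toe [ 0.535  -0.1094] h->o {'square':
[... 459 characters left out ...]
-0.6629] toe [ 1.0872 -0.4785] h->o {}
plate px [514. 395.] L 299.5 W 89.3 yaw -79.30deg heel [1.0085 0.7147] toe [1.0641 0.4204] h->o {}
plate px [513. 292.] L 135.4 W 112.2 yaw -61.45deg heel [0.7147 0.7435] toe [0.7795 0.6245] h->o {'square': [0.7305, 0.7145], 'broad': [0.731, 0.7136]}
plate px [ 25. 185.] L 989.2 W 220.2 yaw 20.18deg heel [-0.2231 -1.0341] toe [ 0.7054 -0.6929] h->o {}
plate px [544. 108.] L 578.8 W 204.7 yaw -22.87deg heel [-0.3759  1.1823] toe [0.1574 0.9574] h->o {}
plate px [ 9. 72.] L 546.3 W 101.9 yaw 31.36deg heel [-0.6532 -1.3564] toe [-0.1867 -1.0721] h->o {}
plate px [350.  87.] L 2942.0 W 1819.1 yaw 89.84deg heel [-0.1571 -1.3631] toe [-0.149   1.5788] h->o {}
```

```bash

python3 -m jog '[{"dr":[0,0,0],"linear":[-5.5,-17,12],"grip":8.5},{"dr":[0,0,0],"linear":[-5.5,-17,12],"grip":8.5},{"dr":[0,0,0],"linear":[-5.5,-17,12],"grip":8.5},{"dr":[0,0,0],"linear":[-5.5,-17,12],"grip":8.5},{"dr":[0,0,0],"linear":[-5.5,-17,12],"grip":8.5},{"dr":[0,0,0],"linear":[-5.5,-17,12],"grip":8.5}]'
python3 -c "
from h import *
s,C=snap('wrist','w2')
show(s,C,'plate',.008);show(s,C,'last',.015);print(C[:3,3])"
```

```text
time: 2.4
position: [0.5548, -0.1681, 0.3779]
ee_rot: [-0.002, 0.001, 1.0, 0.0]
force: [-0.7, 1.0, -0.7]
gripper_width: 0.085
gripper_force: 0.0
plate px [502. 295.] L 141.1 W 81.9 yaw -15.46deg heel [0.6105 0.0901] toe [0.7465 0.0525] h->o {'pointed': [0.6452, 0.0805], 'square': [0.6423, 0.0813], 'broad': [0.6432, 0.081]}
plate px [365. 286.] L 148.7 W 47.4 yaw -1.01deg heel [ 0.6005 -0.078 ] toe [ 0.7492 -0.0806] h->o {'pointed': [0.6365, -0.0786], 'square': [0.6335, -0.0786], 'broad': [0.6345, -0.0786]}
plate px [370.  55.] L 76.8 W 12.5 yaw -19.86deg heel [ 0.4055 -0.0781] toe [ 0.4777 -0.1042] h->o {}
last px [208. 300.] L 138.9 W 66.2 yaw -7.64deg heel [ 0.6079 -0.2351] toe [ 0.7456 -0.2536] h->o {'pointed': [0.6416, -0.2396], 'square': [0.6386, -0.2392], 'broad': [0.6396, -0.2393]}
last px [189.  80.] L 109.5 W 51.3 yaw -6.93deg heel [ 0.4115 -0.2408] toe [ 0.5202 -0.254 ] h->o {'small': [0.4363, -0.2438]}
last px [371.  85.] L 143.2 W 53.8 yaw -20.55deg heel [ 0.4031 -0.0645] toe [ 0.5373 -0.1148] h->o {'pointed': [0.435, -0.0765], 'square': [0.4322, -0.0754], 'broad': [0.4331, -0.0758]}
[ 0.47157274 -0.16871761  0.34833866]
```

View pics/w2.png

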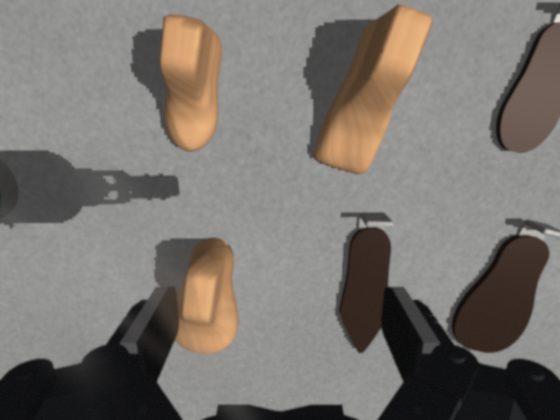

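Small last is at (190,80), ridge top about (163..205, 17..72). Square is at (371,85), its ridge leaning up-right. I'll zoom in for the ridge corners.

```bash
python3 -c "
import cv2,numpy as np
i=cv2.imread('pics/w2.png')[0:190,140:440]; i=np.clip(i.astype(float)*1.1,0,255).astype('uint8')
i=cv2.resize(i,None,fx=2.6,fy=2.6,interpolation=cv2.INTER_CUBIC); i=cv2.createCLAHE(3,(4,4)).apply(cv2.cvtColor(i,cv2.COLOR_BGR2GRAY)); cv2.imwrite('pics/c2.png',i)"
```

```text
(no output)
```

View pics/c2.png

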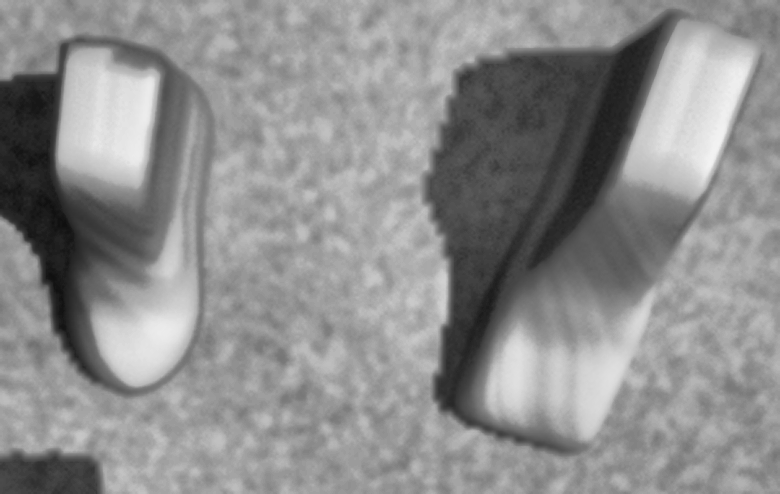

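In the crop the ridge tops stand out as bright quads. Small: (65,42),(160,68),(148,188),(57,170). Square: (677,20),(757,48),(700,195),(627,182).

```bash
cat >> h.py <<'E'
def ridge(s,C,quad,name=None,sc=1,off=(0,0),z=.071):
    """quad TL,TR,BR,BL (heel-left, heel-right, toe-right, toe-left) of ridge top"""
    P=cast(s,C,np.array(quad)/sc+np.array(off),z)[:,:2]
    a,b,c,d=P; e=(c-b)/np.linalg.norm(c-b)+(d-a)/np.linalg.norm(d-a); yaw=np.arctan2(e[1],e[0])
    print(name,"centre",P.mean(0).round(4),"yaw",np.degrees([yaw,np.arctan2(*(c-b)[::-1]),np.arctan2(*(d-a)[::-1])]).round(1),"len",np.linalg.norm(c-b).round(4),np.linalg.norm(d-a).round(4),"wid",np.linalg.norm(b-a).round(4),np.linalg.norm(c-d).round(4))
    return P.mean(0),yaw
E
python3 -c "
from h import *
s,C=pickle.load(open('w2.pkl','rb'))
for n,q in dict(small=[(65,42),(160,68),(148,188),(57,170)],square=[(677,20),(757,48),(700,195),(627,182)]).items():
    c,y=ridge(s,C,q,n,2.6,(140,0)); go([*c,.30],y+np.pi/2)"
```

```text
small centre [ 0.4393 -0.2374] yaw [-10.1 -10.3  -9.8] len 0.0301 0.0316 wid 0.0253 0.025
linear [11.59 -7.12  7.94] dr [ 0.002 -0.002  0.178] z 0.3793
square centre [ 0.4383 -0.0808] yaw [-15.3 -16.8 -13.7] len 0.0377 0.0404 wid 0.0227 0.0207
linear [11.67  8.54  7.97] dr [ 0.002 -0.002  0.268] z 0.3793
```

```bash

python3 -m jog '[{"dr":[0,0,0.177],"linear":[11.6,-7.1,7.9],"grip":8.5},{"dr":[0,0,0.177],"linear":[11.6,-7.1,7.9],"grip":8.5},{"dr":[0,0,0.177],"linear":[11.6,-7.1,7.9],"grip":8.5},{"dr":[0,0,0.177],"linear":[11.6,-7.1,7.9],"grip":8.5},{"dr":[0,0,0.177],"linear":[11.6,-7.1,7.9],"grip":8.5},{"dr":[0,0,0.177],"linear":[11.6,-7.1,7.9],"grip":8.5}]'
python3 -c "
from h import *
go((.4393,-.2374,.216),np.radians(79.9))"
```

```text
time: 3.05
position: [0.4412, -0.2367, 0.3025]
ee_rot: [0.002, 0.086, 0.996, 0.0]
force: [-0.1, 0.4, 0.4]
gripper_width: 0.0849
gripper_force: 0.0
linear [ 0.21 -0.11  8.65] dr [0.001 0.004 0.004] z 0.3025
```

```bash

python3 -m jog '[{"dr":[0,0,0],"linear":[0.15,-0.1,8.6],"grip":8.5},{"dr":[0,0,0],"linear":[0.15,-0.1,8.6],"grip":8.5},{"dr":[0,0,0],"linear":[0.15,-0.1,8.6],"grip":8.5},{"dr":[0,0,0],"linear":[0.15,-0.1,8.6],"grip":2},{"dr":[0,0,0],"linear":[0.15,-0.1,8.6],"grip":2},{"dr":[0,0,0],"linear":[0.15,-0.1,8.6],"grip":2},{"dr":[0,0,0],"linear":[0.15,-0.1,8.6],"grip":2},{"dr":[0,0,0],"linear":[0.15,-0.1,8.6],"grip":2}]' 40
python3 -c "
from h import *
print(r.state()['position'],r.state()['gripper_force'])"
```

```text
time: 3.85
position: [0.438, -0.2396, 0.2165]
ee_rot: [0.002, 0.088, 0.996, -0.0]
force: [-0.5, 0.1, 6.8]
gripper_width: 0.0275
gripper_force: 40.4
[ 0.43804097 -0.23959453  0.21646935] 40.41221380233765
```

```bash

python3 -m jog '[{"dr":[0,0,0],"linear":[0,0,-10.5],"grip":2},{"dr":[0,0,0],"linear":[0,0,-10.5],"grip":2},{"dr":[0,0,0],"linear":[0,0,-10.5],"grip":2},{"dr":[0,0,0],"linear":[0,0,-10.5],"grip":2}]'
python3 -c "
from h import *
go((.4405,.0697,.30),np.radians(77.1))"
```

```text
time: 4.25
position: [0.4375, -0.2396, 0.3216]
ee_rot: [0.002, 0.088, 0.996, -0.001]
force: [0.4, -0.1, -1.2]
gripper_width: 0.0275
gripper_force: 40.1
linear [ 5.15 30.5   2.11] dr [-0.001  0.004  0.048] z 0.3216
```

```bash

python3 -m jog '[{"dr":[0,0,0.048],"linear":[5.15,30.5,0],"grip":2},{"dr":[0,0,0.048],"linear":[5.15,30.5,0],"grip":2},{"dr":[0,0,0.048],"linear":[5.15,30.5,0],"grip":2},{"dr":[0,0,0.048],"linear":[5.15,30.5,0],"grip":2},{"dr":[0,0,0.048],"linear":[5.15,30.5,0],"grip":2},{"dr":[0,0,0.048],"linear":[5.15,30.5,0],"grip":2},{"dr":[0,0,0.048],"linear":[5.15,30.5,0],"grip":2},{"dr":[0,0,0.048],"linear":[5.15,30.5,3],"grip":2}]'
python3 -c "
from h import *
snap('wrist','w3');go((.4405,.0697,.30),np.radians(77.1))"
```

```text
time: 5.05
position: [0.441, 0.0729, 0.2905]
ee_rot: [0.002, 0.109, 0.994, 0.001]
force: [0.0, 0.4, -1.6]
gripper_width: 0.0276
gripper_force: 40.1
linear [-0.19 -0.1  -1.46] dr [-0.003 -0.007  0.004] z 0.2854
```

View pics/w3.png

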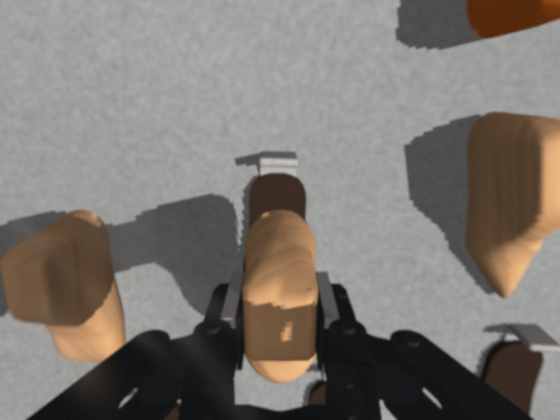

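The held last's heel (279,215) is centred over the plate, whose heel edge is at (277,174); the stop is at (278,160).

```bash

python3 -c "
from h import *
s,C=pickle.load(open('w3.pkl','rb'))
h=cast(s,C,[(277,174)],.008)[0,:2]; a=np.radians(-12.9); print(h, h+.027*np.array([np.cos(a),np.sin(a)]))
go((.4405,.0697,.2245),np.radians(77.1))"
```

```text
[0.41456863 0.07696941] [0.44088718 0.07094165]
linear [-0.24 -0.08  6.09] dr [-0.003 -0.007  0.004] z 0.2854
```

```bash

python3 -m jog '[{"dr":[-0.003,-0.005,0.003],"linear":[-0.2,-0.05,4.5],"grip":2},{"dr":[-0.003,-0.005,0.003],"linear":[-0.2,-0.05,5.6],"grip":2},{"dr":[-0.003,-0.005,0.003],"linear":[-0.2,-0.05,5.9],"grip":2},{"dr":[-0.003,-0.005,0.003],"linear":[-0.2,-0.05,6.1],"grip":2},{"dr":[-0.003,-0.005,0.003],"linear":[-0.2,-0.05,6.1],"grip":2}]'
python3 -c "
from h import *
go((.4405,.0697,.2245),np.radians(77.1));print(r.state()['force'])"
```

```text
time: 5.6
position: [0.4425, 0.0686, 0.2298]
ee_rot: [0.003, 0.114, 0.993, 0.001]
force: [0.3, 0.7, -1.6]
gripper_width: 0.0271
gripper_force: 40.0
linear [0.22 0.06 0.53] dr [ 0.004  0.006 -0.003] z 0.2298
[ 0.30217888  0.67921264 -1.60887059]
```

```bash

python3 -m jog '[{"dr":[0,0,0],"linear":[0,0,0],"grip":2},{"dr":[0,0,0],"linear":[0,0,0.3],"grip":2},{"dr":[0,0,0],"linear":[0,0,0.3],"grip":2},{"dr":[0,0,0],"linear":[0,0,0.3],"grip":2}]'
python3 -c "
from h import *
go((.4405,.0697,.2245),np.radians(77.1));print(r.state()['force'])"
```

```text
time: 6.0
position: [0.4422, 0.069, 0.2261]
ee_rot: [0.003, 0.114, 0.994, 0.001]
force: [0.2, -0.4, -0.0]
gripper_width: 0.0275
gripper_force: 40.0
linear [0.18 0.03 0.16] dr [ 0.003  0.005 -0.002] z 0.2261
[ 0.23541463 -0.44211584 -0.01031432]
```

```bash

python3 -m jog '[{"dr":[0.002,0.004,0],"linear":[0.1,0,0.1],"grip":2},{"dr":[0.002,0.004,0],"linear":[0.1,0,0.2],"grip":2},{"dr":[0.002,0.004,0],"linear":[0.1,0,0.2],"grip":2}]'
```

```text
time: 6.3
position: [0.441, 0.0692, 0.2245]
ee_rot: [0.0, 0.114, 0.994, 0.001]
force: [-2.2, 0.1, 7.0]
gripper_width: 0.0276
gripper_force: 40.9
```

```bash

python3 -m jog '[{"dr":[0,0,0],"linear":[0,0,0],"grip":8.5},{"dr":[0,0,0],"linear":[0,0,0],"grip":8.5},{"dr":[0,0,0],"linear":[0,0,0],"grip":8.5},{"dr":[0,0,0],"linear":[0,0,-3],"grip":8.5},{"dr":[0,0,0],"linear":[0,0,-8],"grip":8.5},{"dr":[0,0,0],"linear":[0,0,-12],"grip":8.5},{"dr":[0,0,0],"linear":[0,0,-14],"grip":8.5},{"dr":[0,0,0],"linear":[0,0,-14],"grip":8.5}]'
python3 -c "
from h import *
snap('wrist','w4');go((.4383,-.0808,.32),np.radians(74.7))"
```

```text
time: 7.1
position: [0.4418, 0.069, 0.3666]
ee_rot: [0.004, 0.114, 0.994, 0.002]
force: [0.6, -0.2, 0.3]
gripper_width: 0.0852
gripper_force: 0.0
linear [ -3.09 -14.68   4.46] dr [0.003 0.004 0.039] z 0.3649
```

View pics/w4.png

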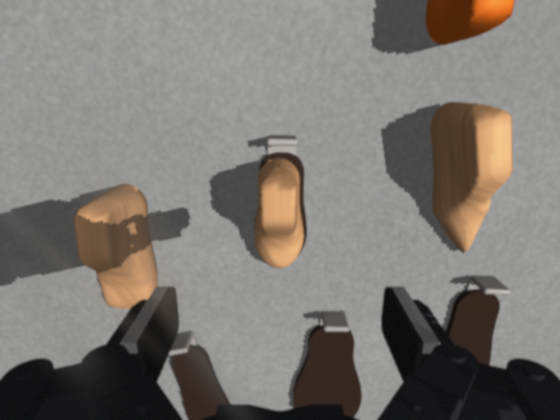

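The small last stands on its plate at (280,210), with the dark rim even around heel and sides. Next is the square last.

```bash

python3 -m jog '[{"dr":[0.002,0.002,0.039],"linear":[-3.1,-14.7,4.5],"grip":8.5},{"dr":[0.002,0.002,0.039],"linear":[-3.1,-14.7,4.5],"grip":8.5},{"dr":[0.002,0.002,0.039],"linear":[-3.1,-14.7,4.5],"grip":8.5},{"dr":[0.002,0.002,0.039],"linear":[-3.1,-14.7,4.5],"grip":8.5},{"dr":[0.002,0.002,0.039],"linear":[-3.1,-14.7,4.5],"grip":8.5},{"dr":[0.002,0.002,0.039],"linear":[-3.1,-14.7,4.5],"grip":8.5}]'
python3 -c "
from h import *
go((.4383,-.0808,.216),np.radians(74.7))"
```

```text
time: 7.75
position: [0.438, -0.0799, 0.3179]
ee_rot: [-0.002, 0.132, 0.991, 0.0]
force: [0.3, 0.2, 1.0]
gripper_width: 0.0849
gripper_force: 0.0
linear [-0.08 -0.07 10.19] dr [-0.    -0.003  0.002] z 0.3179
```

```bash

python3 -m jog '[{"dr":[0,0,0],"linear":[0,0,10.2],"grip":8.5},{"dr":[0,0,0],"linear":[0,0,10.2],"grip":8.5},{"dr":[0,0,0],"linear":[0,0,10.2],"grip":8.5},{"dr":[0,0,0],"linear":[0,0,10.2],"grip":2},{"dr":[0,0,0],"linear":[0,0,10.2],"grip":2},{"dr":[0,0,0],"linear":[0,0,10.2],"grip":2},{"dr":[0,0,0],"linear":[0,0,10.2],"grip":2},{"dr":[0,0,0],"linear":[0,0,10.2],"grip":2}]' 40
python3 -m jog '[{"dr":[0,0,0],"linear":[0,0,0],"grip":2},{"dr":[0,0,0],"linear":[0,0,-5],"grip":2},{"dr":[0,0,0],"linear":[0,0,-10],"grip":2},{"dr":[0,0,0],"linear":[0,0,-12],"grip":2},{"dr":[0,0,0],"linear":[0,0,-12],"grip":2}]'
python3 -c "
from h import *
go((.633,.240,.34),np.radians(73))"
```

```text
time: 8.55
position: [0.4387, -0.0812, 0.2191]
ee_rot: [0.002, 0.133, 0.991, -0.0]
force: [-0.7, -0.5, 10.4]
gripper_width: 0.0275
gripper_force: 38.5
time: 9.05
position: [0.4387, -0.0814, 0.3406]
ee_rot: [0.004, 0.133, 0.991, -0.0]
force: [0.5, 0.3, -1.9]
gripper_width: 0.0275
gripper_force: 39.9
linear [-10.27  36.13   0.17] dr [0.001 0.008 0.03 ] z 0.3406
```

```bash

python3 -m jog '[{"dr":[0,0.005,0.03],"linear":[-10.3,36.1,0],"grip":2},{"dr":[0,0.005,0.03],"linear":[-10.3,36.1,0],"grip":2},{"dr":[0,0.005,0.03],"linear":[-10.3,36.1,0],"grip":2},{"dr":[0,0.005,0.03],"linear":[-10.3,36.1,0],"grip":2},{"dr":[0,0.005,0.03],"linear":[-10.3,36.1,0],"grip":2},{"dr":[0,0.005,0.03],"linear":[-10.3,36.1,0],"grip":2},{"dr":[0,0.005,0.03],"linear":[-10.3,36.1,0],"grip":2},{"dr":[0,0.005,0.03],"linear":[-10.3,36.1,0],"grip":2}]'
python3 -m jog '[{"dr":[0,0,0],"linear":[0,0,0],"grip":2},{"dr":[0,0,0],"linear":[0,0,4],"grip":2},{"dr":[0,0,0],"linear":[0,0,4],"grip":2},{"dr":[0,0,0],"linear":[0,0,4],"grip":2}]'
python3 -c "
from h import *
snap('wrist','w5')
go((.633,.240,.34),np.radians(73))"
```

```text
time: 9.85
position: [0.6326, 0.2455, 0.3342]
ee_rot: [-0.004, 0.145, 0.989, 0.001]
force: [0.1, 0.3, -2.5]
gripper_width: 0.0276
gripper_force: 39.9
time: 10.25
position: [0.6317, 0.2388, 0.295]
ee_rot: [-0.005, 0.149, 0.989, -0.001]
force: [0.5, 0.3, -0.8]
gripper_width: 0.0273
gripper_force: 40.0
linear [ 0.    0.1  -4.33] dr [-0.002 -0.006 -0.001] z 0.2967
```

View pics/w5.png

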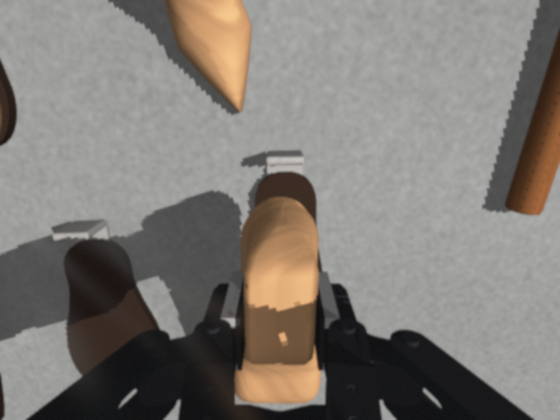

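The square last hangs over its plate; plate heel edge at (287,173), stop at (285,158), so it must go a few mm to tool +y.

```bash
cat >> h.py <<'E'
def plate(s,C,box,name,back):
    """from the bright stop top (z=.03) and dark heel end in box (u0,v0,u1,v1)"""
    u0,v0,u1,v1=box; im=s["image"][v0:v1,u0:u1].astype(int); sat=im.max(2)-im.min(2); m=((im.min(2)>165)&(sat<20)).astype(np.uint8)
    c=max(cv2.findContours(m,cv2.RETR_EXTERNAL,cv2.CHAIN_APPROX_NONE)[0],key=cv2.contourArea)[:,0]+[u0,v0]
    P=cast(s,C,c,.03)[:,:2]; (cx,cy),(w,h),a=cv2.minAreaRect((P*1000).astype(np.float32))
    a=np.radians(a)+(0 if w>h else np.pi/2)-np.pi/2; a=(a+np.pi/2)%np.pi-np.pi/2
    d=(im.max(2)<80).astype(np.uint8)
    rows=[(v0+k,u0+np.flatnonzero(x).min(),u0+np.flatnonzero(x).max()) for k,x in enumerate(d) if x.sum()>8]
    print(name,"stop px",c.min(0),c.max(0),"centre",np.round([cx/1e3,cy/1e3],4),"size",round(w,1),round(h,1),"yaw",np.degrees(a).round(1)); print("dark rows",rows[::5])
E
python3 -c "
from h import *
s,C=pickle.load(open('w5.pkl','rb'))
plate(s,C,(250,145,322,195),'square',0)
e=np.array([np.cos(np.radians(-16.5)),np.sin(np.radians(-16.5))])
h=cast(s,C,[(286.5,173)],.008)[0,:2]; print(h,h+.033*e)
t=pose(); print(t[:3,:2].round(4))"
```

```text
square stop px [268 158] [303 162] centre [0.5908 0.2534] size 23.0 2.6 yaw -17.0
dark rows [(157, np.int64(254), np.int64(264)), (162, np.int64(250), np.int64(264)), (177, np.int64(263), np.int64(304)), (182, np.int64(258), np.int64(308)), (187, np.int64(256), np.int64(311)), (192, np.int64(252), np.int64(313))]
[0.6036214 0.2505319] [0.63526245 0.2411594 ]
[[-0.9559  0.2937]
 [ 0.2937  0.9559]
 [ 0.0062 -0.0017]]
```

```bash

python3 -m jog '[{"dr":[-0.002,-0.005,0],"linear":[-0.1,0.2,4.5],"grip":2},{"dr":[-0.002,-0.005,0],"linear":[-0.1,0.2,6.2],"grip":2},{"dr":[-0.002,-0.005,0],"linear":[-0.1,0.2,6.4],"grip":2},{"dr":[-0.002,-0.005,0],"linear":[-0.1,0.2,6.4],"grip":2},{"dr":[-0.002,-0.005,0],"linear":[-0.1,0.2,6.4],"grip":2}]'
python3 -c "
from h import *
snap('wrist','w6')
go((.634,.241,.227),np.radians(73))"
```

```text
time: 10.8
position: [0.6347, 0.2416, 0.2349]
ee_rot: [0.002, 0.148, 0.989, 0.002]
force: [-0.2, 0.3, -0.7]
gripper_width: 0.0273
gripper_force: 39.9
linear [ 0.04 -0.08  0.78] dr [ 0.004  0.003 -0.   ] z 0.2348
```

View pics/w6.png

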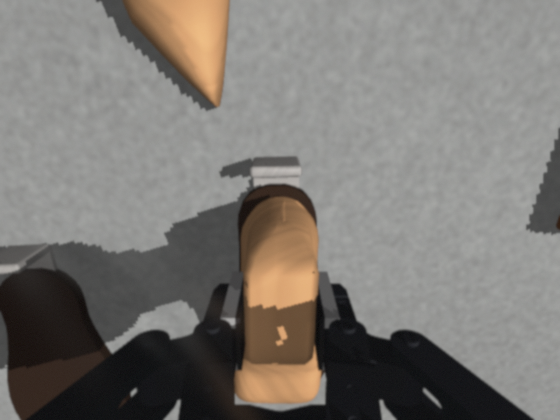

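Plate (239..317 px, mid 278) and last (mid 280) are aligned within about 1 mm; I'm lowering.

```bash

python3 -m jog '[{"dr":[0.002,0.002,0],"linear":[0,-0.1,0.5],"grip":2},{"dr":[0.002,0.002,0],"linear":[0,-0.1,0.7],"grip":2},{"dr":[0.002,0.002,0],"linear":[0,-0.1,0.7],"grip":2},{"dr":[0.002,0.002,0],"linear":[0,-0.1,0.7],"grip":2}]'
python3 -c "
from h import *
go((.634,.241,.227),np.radians(73));print(r.state()['force'])"
```

```text
time: 11.25
position: [0.6337, 0.2404, 0.2272]
ee_rot: [-0.001, 0.148, 0.989, 0.0]
force: [-2.3, -0.7, 6.2]
gripper_width: 0.0275
gripper_force: 39.1
linear [-0.01  0.07  0.02] dr [-0.    -0.001 -0.001] z 0.2272
[-2.31200238 -0.66827943  6.16273927]
```

```bash

python3 -m jog '[{"dr":[0,0,0],"linear":[0,0,0],"grip":8.5},{"dr":[0,0,0],"linear":[0,0,0],"grip":8.5},{"dr":[0,0,0],"linear":[0,0,0],"grip":8.5},{"dr":[0,0,0],"linear":[0,0,-3],"grip":8.5},{"dr":[0,0,0],"linear":[0,0,-8],"grip":8.5},{"dr":[0,0,0],"linear":[4,0,-13],"grip":8.5},{"dr":[0,0,0],"linear":[7.5,0,-15],"grip":8.5},{"dr":[0,0,0],"linear":[7.5,0,-15],"grip":8.5}]'
python3 -c "
from h import *
snap('wrist','w7')"
```

```text
time: 12.05
position: [0.5591, 0.266, 0.3801]
ee_rot: [-0.001, 0.145, 0.989, 0.003]
force: [0.9, 0.6, 0.0]
gripper_width: 0.0849
gripper_force: 0.0
```

View pics/w7.png

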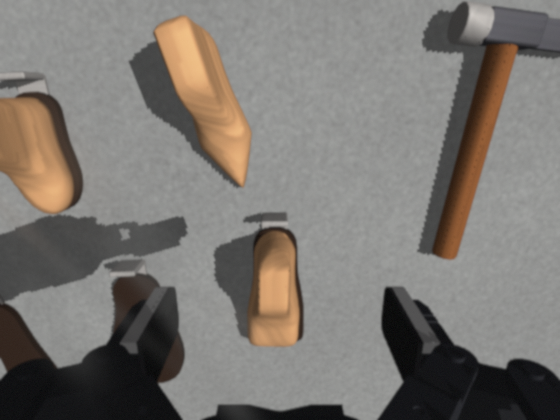

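The square last stands correctly at (275,290). The pointed last is at (200,95), ridge top about (156..190, 17) to (182..217, 90), toe tip (242,185). I'll get its ridge edges numerically.

```bash

python3 -c "
from h import *
s,C=pickle.load(open('w7.pkl','rb'))
g=s['image'].astype(int)
for v in range(16,110,8): print(v,[(u,int(g[v,u].sum()//3)) for u in range(150,236,3)][:29] and ' '.join(str(int(g[v,u].sum()//3)) for u in range(150,236,2)))
show(s,C,'last',.01)
tip=cast(s,C,[(242,186)],.008)[0]; print(tip,C[:3,3])
"
```

```text
16 146 147 143 141 143 146 147 144 145 145 147 147 144 135 130 129 134 135 139 140 141 143 146 145 142 142 145 147 145 142 140 139 137 136 138 140 142 145 146 145 144 146 145
24 144 144 143 139 129 121 126 134 142 150 157 166 171 172 171 172 173 174 174 163 141 125 123 130 138 141 140 141 142 143 145 148 148 146 147 152 148 145 145 147 146 147 147
32 145 130 104 143 151 153 156 160 161 163 168 172 178 181 182 185 185 187 188 188 178 152 128 121 123 123 126 134 132 136 142 145 146 145 143 143 145 143 144 142 143 144 144
40 147 144 131 94 129 155 157 161 163 165 166 168 173 179 181 184 186 185 186 187 187 183 163 136 122 121 124 123 134 141 138 134 138 146 149 143 141 143 144 143 144 144 143
48 69 71 70 70 68 99 147 158 159 161 163 166 166 170 176 180 182 184 185 185 186 187 185 172 145 124 121 123 123 128 144 141 141 132 136 140 142 144 140 143 147 148 150
56 70 71 71 72 73 70 75 129 154 159 160 163 164 165 166 173 179 182 184 185 186 186 187 187 178 156 131 121 122 124 125 140 140 140 135 133 144 149 151 149 149 149 150
64 69 68 67 70 70 70 69 69 100 148 156 159 161 163 168 174 179 1
[... 803 characters left out ...]
69 71 91 113 120 124 124 128 131 134 137 138 138 137 136 137 137 138 137 133 131 138 143 143 145 146 149 143
last px [275. 294.] L 138.7 W 56.8 yaw -16.91deg heel [0.6047 0.2472] toe [0.7374 0.2069] h->o {'pointed': [0.6372, 0.2373], 'square': [0.6344, 0.2382], 'broad': [0.6353, 0.2379]}
last px [ 34. 152.] L 109.8 W 65.8 yaw -7.63deg heel [0.4141 0.0572] toe [0.5229 0.0426] h->o {'small': [0.4389, 0.0539]}
last px [478. 150.] L 204.5 W 17.3 yaw -23.22deg heel [0.4979 0.4919] toe [0.6859 0.4113] h->o {}
last px [207.  97.] L 153.8 W 48.8 yaw 4.77deg heel [0.3971 0.2226] toe [0.5504 0.2353] h->o {'pointed': [0.431, 0.2254]}
[0.55169588 0.23152019 0.008     ] [0.47950435 0.28949102 0.35033296]
```

```bash

python3 -c "
from h import *
s,C=pickle.load(open('w7.pkl','rb'))
c,y=ridge(s,C,[(155,33),(188,20),(211,86),(173.5,84)],'pointed')
tip=np.array([.5517,.2315]); d=tip-c; print(np.linalg.norm(d),np.degrees(np.arctan2(d[1],d[0])))
y=np.radians(-2.5)
go((*c,.32),y+np.pi/2)
"
```

```text
pointed centre [0.4365 0.2316] yaw [ 0.   0.5 -0.4] len 0.0448 0.0348 wid 0.025 0.0272
0.1151706291119595 -0.05825182555416707
linear [10.87 -6.77  5.83] dr [ 0.004 -0.001 -0.249] z 0.3784
```

```bash

python3 -m jog '[{"dr":[0.003,0,-0.293],"linear":[10.8,-6.7,5.8],"grip":8.5},{"dr":[0.003,0,-0.293],"linear":[10.8,-6.7,5.8],"grip":8.5},{"dr":[0.003,0,-0.293],"linear":[10.8,-6.7,5.8],"grip":8.5},{"dr":[0.003,0,-0.293],"linear":[10.8,-6.7,5.8],"grip":8.5},{"dr":[0.003,0,-0.293],"linear":[10.8,-6.7,5.8],"grip":8.5},{"dr":[0.003,0,-0.293],"linear":[10.8,-6.7,5.8],"grip":8.5}]'
python3 -c "
from h import *
go((.4372,.2316,.218),np.radians(90))"
```

```text
time: 12.7
position: [0.4409, 0.2303, 0.318]
ee_rot: [-0.0, 0.002, 1.0, -0.001]
force: [1.0, 0.3, -0.3]
gripper_width: 0.0846
gripper_force: 0.0
linear [ 0.36  0.16 10.  ] dr [-0.003 -0.001 -0.005] z 0.318
```

```bash

python3 -m jog '[{"dr":[0,0,-0.003],"linear":[0.25,0.1,10],"grip":8.5},{"dr":[0,0,-0.003],"linear":[0.25,0.1,10],"grip":8.5},{"dr":[0,0,-0.003],"linear":[0.25,0.1,10],"grip":8.5},{"dr":[0,0,-0.003],"linear":[0.25,0.1,10],"grip":2},{"dr":[0,0,-0.003],"linear":[0.25,0.1,10],"grip":2},{"dr":[0,0,-0.003],"linear":[0.25,0.1,10],"grip":2},{"dr":[0,0,-0.003],"linear":[0.25,0.1,10],"grip":2},{"dr":[0,0,-0.003],"linear":[0.25,0.1,10],"grip":2}]' 40
python3 -m jog '[{"dr":[0,0,0],"linear":[0,0,0],"grip":2},{"dr":[0,0,0],"linear":[0,0,-5],"grip":2},{"dr":[0,0,0],"linear":[0,0,-10],"grip":2},{"dr":[0,0,0],"linear":[0,0,-13],"grip":2},{"dr":[0,0,0],"linear":[0,0,-13],"grip":2}]'
python3 -c "
from h import *
go((.6355,-.0765,.33),np.radians(88.5))"
```

```text
time: 13.5
position: [0.4369, 0.2312, 0.2203]
ee_rot: [0.0, 0.0, 1.0, -0.0]
force: [-0.1, 0.1, 8.2]
gripper_width: 0.0275
gripper_force: 43.6
time: 14.0
position: [0.4376, 0.2315, 0.3531]
ee_rot: [0.003, 0.0, 1.0, 0.001]
force: [0.2, 0.3, -0.8]
gripper_width: 0.0268
gripper_force: 42.7
linear [-19.8  -30.79   2.34] dr [0.003 0.006 0.025] z 0.3531
```

```bash

python3 -m jog '[{"dr":[0,0.004,0.025],"linear":[-19.8,-30.8,0],"grip":2},{"dr":[0,0.004,0.025],"linear":[-19.8,-30.8,0],"grip":2},{"dr":[0,0.004,0.025],"linear":[-19.8,-30.8,0],"grip":2},{"dr":[0,0.004,0.025],"linear":[-19.8,-30.8,0],"grip":2},{"dr":[0,0.004,0.025],"linear":[-19.8,-30.8,0],"grip":2},{"dr":[0,0.004,0.025],"linear":[-19.8,-30.8,0],"grip":2},{"dr":[0,0.004,0.025],"linear":[-19.8,-30.8,0],"grip":2},{"dr":[0,0.004,0.025],"linear":[-19.8,-30.8,0],"grip":2}]'
python3 -m jog '[{"dr":[0,0,0],"linear":[0,0,0],"grip":2},{"dr":[0,0,0],"linear":[0,0,5],"grip":2},{"dr":[0,0,0],"linear":[0,0,9],"grip":2},{"dr":[0,0,0],"linear":[0,0,9],"grip":2},{"dr":[0,0,0],"linear":[0,0,9],"grip":2}]'
python3 -c "
from h import *
for w in ('w1','w2'):
    s,C=pickle.load(open(w+'.pkl','rb'))
    for c in blobs(s,'plate'):
        P=cast(s,C,c[:,0],.008)[:,:2]
        if abs(P[:,1].mean()+.077)<.03 and P[:,0].mean()>.6:
            i=P[:,0].argmax(); b=P[P[:,0]<P[:,0].min()+.03]; print(w,'tip',P[i],c[i,0],'heel x',P[:,0].min(), 'heel y mid',(b[:,1].max()+b[:,1].min())/2)
snap('wrist','w8')
go((.6355,-.0765,.2283),np.radians(88.5))"
```

```text
time: 14.8
position: [0.635, -0.0841, 0.3473]
ee_rot: [-0.004, 0.017, 1.0, -0.004]
force: [-0.0, -0.9, -1.9]
gripper_width: 0.0277
gripper_force: 42.5
time: 15.3
position: [0.6334, -0.0758, 0.258]
ee_rot: [-0.005, 0.012, 1.0, -0.001]
force: [0.2, -0.1, -1.6]
gripper_width: 0.0271
gripper_force: 42.5
w1 tip [ 0.72694978 -0.07094307] [231 313] heel x 0.600495887648888 heel y mid -0.07624566331765999
w2 tip [ 0.74926423 -0.07515822] [362 351] heel x 0.6006288365282099 heel y mid -0.07658283048603463
linear [-0.14 -0.    3.15] dr [-0.003 -0.005  0.002] z 0.2598
```

View pics/w8.png

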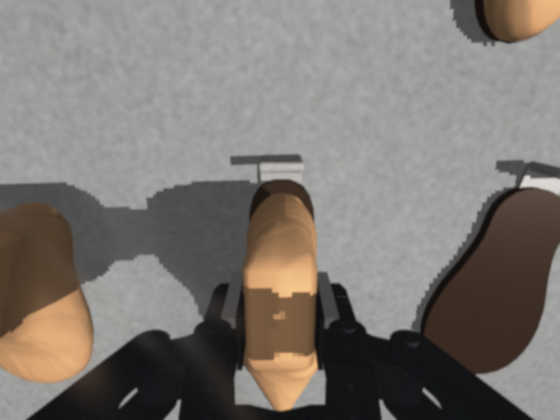

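Aligned: plate heel spans 249..313 (mid 281), stop mid 282, last heel mid about 281. I'll check the yaw from the stop and tip.

```bash

python3 -c "
from h import *
s,C=pickle.load(open('w8.pkl','rb'))
plate(s,C,(225,150,318,180),'pointed',0)
h=cast(s,C,[(281,180.5)],.008)[0,:2]; t=np.array([.7498,-.0752]); e=(t-h)/np.linalg.norm(t-h); print(h,np.linalg.norm(t-h),np.degrees(np.arctan2(e[1],e[0])),h+.036*e,t-.116*e)
go((.6350,-.0758,.2283),np.radians(89.3))"
```

```text
pointed stop px [261 164] [303 170] centre [ 0.5874 -0.0748] size 23.4 3.4 yaw -1.4
dark rows [(156, np.int64(264), np.int64(297)), (161, np.int64(233), np.int64(260))]
[ 0.60003733 -0.07562163] 0.14976326729822348 0.16130723486777998 [ 0.63603718 -0.07552028] [ 0.63380046 -0.07552658]
linear [-0.09  0.07  3.15] dr [-0.003 -0.005 -0.012] z 0.2598
```

```bash

python3 -m jog '[{"dr":[-0.003,-0.004,-0.01],"linear":[-0.1,0.05,2],"grip":2},{"dr":[-0.003,-0.004,-0.01],"linear":[-0.1,0.05,2.7],"grip":2},{"dr":[-0.003,-0.004,-0.01],"linear":[-0.1,0.05,2.9],"grip":2},{"dr":[-0.003,-0.004,-0.01],"linear":[-0.1,0.05,2.9],"grip":2},{"dr":[-0.003,-0.004,-0.01],"linear":[-0.1,0.05,2.9],"grip":2}]'
python3 -c "
from h import *
go((.6350,-.0758,.2283),np.radians(89.3));print(r.state()['force'])"
```

```text
time: 15.85
position: [0.6349, -0.0769, 0.2304]
ee_rot: [-0.001, 0.008, 1.0, -0.0]
force: [0.6, 0.4, -1.8]
gripper_width: 0.0269
gripper_force: 42.6
linear [-0.01  0.11  0.21] dr [-0.001 -0.002 -0.004] z 0.2304
[ 0.62738106  0.39789772 -1.79634101]
```

```bash

python3 -m jog '[{"dr":[0,0,0],"linear":[0,0.08,0.1],"grip":2},{"dr":[0,0,0],"linear":[0,0.08,0.25],"grip":2},{"dr":[0,0,0],"linear":[0,0.08,0.25],"grip":2},{"dr":[0,0,0],"linear":[0,0.08,0.25],"grip":2}]'
```

```text
time: 16.25
position: [0.6347, -0.076, 0.2284]
ee_rot: [-0.001, 0.008, 1.0, -0.0]
force: [-1.8, -0.2, 6.6]
gripper_width: 0.0273
gripper_force: 43.4
```

```bash

python3 -m jog '[{"dr":[0,0,0],"linear":[0,0,0],"grip":8.5},{"dr":[0,0,0],"linear":[0,0,0],"grip":8.5},{"dr":[0,0,0],"linear":[0,0,0],"grip":8.5},{"dr":[0,0,0],"linear":[0,0,-3],"grip":8.5},{"dr":[0,0,0],"linear":[0,0,-8],"grip":8.5},{"dr":[0,0,0],"linear":[-3,-3,-12],"grip":8.5},{"dr":[0,0,0],"linear":[-6,-7,-13],"grip":8.5},{"dr":[0,0,0],"linear":[-8,-11,-13],"grip":8.5}]'
python3 -m jog '[{"dr":[0,0,0],"linear":[0,-3,0],"grip":8.5},{"dr":[0,0,0],"linear":[0,-3,0],"grip":8.5}]'
python3 -c "
from h import *
snap('wrist','w9')"
```

```text
time: 17.05
position: [0.7142, -0.184, 0.3603]
ee_rot: [0.002, 0.006, 1.0, -0.0]
force: [0.4, -0.5, -1.0]
gripper_width: 0.0849
gripper_force: 0.0
time: 17.25
position: [0.7099, -0.2228, 0.3554]
ee_rot: [-0.003, 0.013, 1.0, -0.004]
force: [-0.5, -1.2, 0.9]
gripper_width: 0.085
gripper_force: 0.0
```

View pics/w9.png

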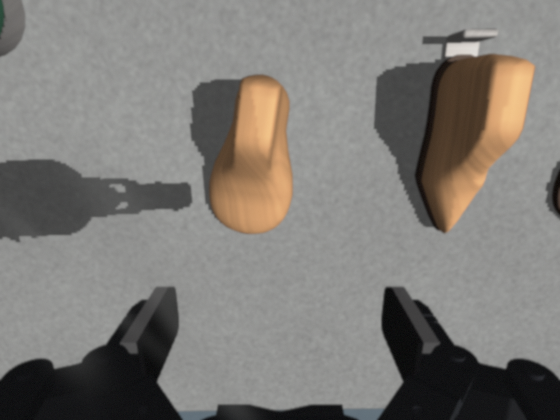

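The pointed last stands on its plate at (445,150). The broad last is at (253,160), ridge top about (240,80)-(283,80)-(272,147)-(234,138).

```bash

python3 -c "
from h import *
s,C=pickle.load(open('w9.pkl','rb'))
g=s['image'].astype(int).sum(2)//3
for v in range(70,162,6): print(v,' '.join(map(str,g[v,228:296:2])))
show(s,C,'last',.015); print(C[:3,3])"
```

```text
70 148 145 142 142 144 144 147 149 150 148 148 148 149 148 147 151 151 149 147 146 147 146 146 146 145 145 145 146 149 151 149 148 148 150
76 147 149 154 156 151 150 148 144 133 116 101 97 94 91 93 92 93 93 94 99 108 124 137 145 146 147 148 150 153 155 155 151 148 149
82 71 74 72 73 76 72 69 86 109 115 117 120 125 129 133 132 130 127 126 125 123 123 122 120 119 127 144 147 149 152 154 153 151 149
88 72 71 69 71 75 71 81 117 133 139 143 153 161 167 170 171 170 167 164 162 159 158 158 159 157 147 127 119 137 152 156 154 149 146
94 73 72 74 73 70 67 101 137 147 149 151 154 164 171 175 176 176 174 173 172 172 174 177 178 173 150 121 123 129 127 145 155 155 152
100 71 72 72 70 64 78 116 144 149 150 153 155 158 172 177 179 179 178 178 179 182 186 188 188 171 139 118 129 135 131 131 147 155 157
106 71 74 74 68 65 91 131 150 151 153 155 156 158 165 176 178 178 179 178 181 183 187 189 183 157 125 124 134 136 133 129 145 148 147
112 73 74 72 64 70 106 142 151 154 154 157 157 161 170 178 178 178 179 180 181 186 188 189 176 143 120 130 138 136 131 133 152 154 155
118 73 73 70 62 74 119 148 153 1
[... 702 characters left out ...]
144 147 156 161 164 167 161 138 125 139 150 156 151 146 145 136 144 156 154 152
154 65 63 63 82 103 109 113 119 123 121 125 126 129 132 131 131 132 134 142 147 138 126 130 147 157 162 160 153 147 138 133 148 154 152
160 64 63 67 82 96 101 105 107 108 114 117 116 117 118 121 122 123 121 121 120 118 119 137 150 156 159 158 157 155 150 136 138 150 152
last px [254. 156.] L 134.5 W 72.7 yaw -1.27deg heel [ 0.6117 -0.2503] toe [ 0.7462 -0.2533] h->o {'square': [0.6427, -0.251], 'broad': [0.6437, -0.251]}
last px [484. 137.] L 150.0 W 52.9 yaw -17.54deg heel [ 0.6044 -0.0326] toe [ 0.7474 -0.0778] h->o {'pointed': [0.6368, -0.0428], 'broad': [0.6349, -0.0422]}
[ 0.62668296 -0.22165954  0.32597388]
```

```bash

python3 -c "
from h import *
s,C=pickle.load(open('w9.pkl','rb'))
c,y=ridge(s,C,[(241,85.5),(280,85.5),(269.3,146),(234,144)],'broad')
go((*c,.31),y+np.pi/2)
show(s,C,'plate',.008)
for w in ('w1','w8'):
    s,C=pickle.load(open(w+'.pkl','rb')); show(s,C,'plate',.008)"
```

```text
broad centre [ 0.64   -0.2402] yaw [-11.3 -12.1 -10.6] len 0.0406 0.039 wid 0.026 0.0247
linear [ 6.98 -2.23  4.58] dr [-0.003 -0.005  0.176] z 0.3554
plate px [448. 137.] L 149.9 W 48.6 yaw -5.09deg heel [ 0.6008 -0.0715] toe [ 0.7501 -0.0847] h->o {'pointed': [0.6366, -0.0746], 'square': [0.6336, -0.0744], 'broad': [0.6346, -0.0745]}
plate px [328. 284.] L 140.8 W 77.4 yaw -12.86deg heel [0.6092 0.0865] toe [0.7464 0.0552] h->o {'pointed': [0.6443, 0.0785], 'square': [0.6414, 0.0791], 'broad': [0.6423, 0.0789]}
plate px [441. 275.] L 131.5 W 60.7 yaw -15.91deg heel [0.6028 0.2471] toe [0.7292 0.211 ] h->o {'square': [0.6345, 0.238]}
plate px [226. 273.] L 126.4 W 48.2 yaw -3.59deg heel [ 0.6005 -0.0701] toe [ 0.7267 -0.0781] h->o {'square': [0.6335, -0.0722]}
plate px [329. 135.] L 107.8 W 49.6 yaw -12.91deg heel [0.4162 0.0753] toe [0.5213 0.0512] h->o {'small': [0.4425, 0.0692]}
plate px [457. 137.] L 138.6 W 42.0 yaw -3.90deg heel [0.4093 0.2328] toe [0.5476 0.2234] h->o {'square': [0.4423, 0.2306], 'broad': [0.4433, 0.2305]}
plate px [ 30. 260.] L 108.8 W 49.7 yaw -15.13deg heel [ 0.6112 -0.23  ] toe [ 0.7163 -0.2584] h->o {'small': [0.6373, -0.2371]}
plate px [499. 275.] L 131.8 W 84.4 yaw -25.72deg heel [0.6236 0.1034] toe [0.7423 0.0462] h->o {'square': [0.6533, 0.0891]}
plate px [274. 204.] L 49.1 W 30.0 yaw -65.23deg heel [ 0.6066 -0.0605] toe [ 0.6272 -0.1051] h->o {}
```

```bash

python3 -m jog '[{"dr":[-0.002,-0.003,0.176],"linear":[7,-2.2,4.5],"grip":8.5},{"dr":[-0.002,-0.003,0.176],"linear":[7,-2.2,4.5],"grip":8.5},{"dr":[-0.002,-0.003,0.176],"linear":[7,-2.2,4.5],"grip":8.5},{"dr":[-0.002,-0.003,0.176],"linear":[7,-2.2,4.5],"grip":8.5},{"dr":[-0.002,-0.003,0.176],"linear":[7,-2.2,4.5],"grip":8.5}]'
python3 -c "
from h import *
go((.640,-.2402,.218),np.radians(78.7))
s,C=pickle.load(open('w1.pkl','rb'))
for c in blobs(s,'plate'):
    P=(cast(s,C,c[:,0],.008)[:,:2]*1e4).astype(np.float32); m=cv2.moments(P); a=.5*np.arctan2(2*m['mu11'],m['mu20']-m['mu02']); e=np.array([np.cos(a),np.sin(a)]); u=P/1e4@e; cen=np.array([m['m10'],m['m01']])/m['m00']/1e4
    print(cen.round(4),np.degrees(a).round(2),'L',np.ptp(u).round(4),'mid along axis',(cen+e*((u.max()+u.min())/2-cen@e)).round(4))"
```

```text
time: 17.8
position: [0.6427, -0.2342, 0.3125]
ee_rot: [0.001, 0.094, 0.996, 0.001]
force: [1.0, 0.5, 0.6]
gripper_width: 0.0849
gripper_force: 0.0
linear [ 0.18 -0.67  9.45] dr [0.003 0.002 0.008] z 0.3125
[0.6838 0.0699] -13.38 L 0.1408 mid along axis [0.6779 0.0713]
[0.6648 0.2308] -10.78 L 0.1332 mid along axis [0.6673 0.2303]
[ 0.6625 -0.0759] 1.5 L 0.1267 mid along axis [ 0.6637 -0.0758]
[0.4697 0.0632] -13.54 L 0.1078 mid along axis [0.4688 0.0635]
[0.4541 0.2275] -8.89 L 0.1374 mid along axis [0.4778 0.2238]
```

```bash

python3 -m jog '[{"dr":[0.002,0,0.006],"linear":[0.1,-0.4,4],"grip":8.5},{"dr":[0.002,0,0.006],"linear":[0.1,-0.4,9.4],"grip":8.5},{"dr":[0.002,0,0.006],"linear":[0.1,-0.4,9.4],"grip":8.5},{"dr":[0.002,0,0.006],"linear":[0.1,-0.4,9.4],"grip":2},{"dr":[0.002,0,0.006],"linear":[0.1,-0.4,9.4],"grip":2},{"dr":[0.002,0,0.006],"linear":[0.1,-0.4,9.4],"grip":2},{"dr":[0.002,0,0.006],"linear":[0.1,-0.4,9.4],"grip":2},{"dr":[0.002,0,0.006],"linear":[0.1,-0.4,9.4],"grip":2}]' 40
python3 -m jog '[{"dr":[0,0,0],"linear":[0,0,0],"grip":2},{"dr":[0,0,0],"linear":[0,0,-5],"grip":2},{"dr":[0,0,0],"linear":[0,0,-10],"grip":2},{"dr":[0,0,0],"linear":[0,0,-13],"grip":2},{"dr":[0,0,0],"linear":[0,0,-13],"grip":2}]'
python3 -c "
from h import *
go((.641,.0800,.345),np.radians(76.6))"
```

```text
time: 18.6
position: [0.6403, -0.2396, 0.2202]
ee_rot: [0.002, 0.099, 0.995, -0.001]
force: [-0.8, 0.9, 6.2]
gripper_width: 0.0275
gripper_force: 41.1
time: 19.1
position: [0.6403, -0.2404, 0.3538]
ee_rot: [0.005, 0.099, 0.995, -0.002]
force: [1.0, -0.5, -2.2]
gripper_width: 0.0273
gripper_force: 40.7
linear [ 6.24 31.43  0.72] dr [-0.003  0.011  0.036] z 0.3538
```

```bash

python3 -m jog '[{"dr":[0,0.006,0.036],"linear":[6.2,31.4,0],"grip":2},{"dr":[0,0.006,0.036],"linear":[6.2,31.4,0],"grip":2},{"dr":[0,0.006,0.036],"linear":[6.2,31.4,0],"grip":2},{"dr":[0,0.006,0.036],"linear":[6.2,31.4,0],"grip":2},{"dr":[0,0.006,0.036],"linear":[6.2,31.4,0],"grip":2},{"dr":[0,0.006,0.036],"linear":[6.2,31.4,0],"grip":2},{"dr":[0,0.006,0.036],"linear":[6.2,31.4,0],"grip":2},{"dr":[0,0.006,0.036],"linear":[6.2,31.4,0],"grip":2}]'
python3 -m jog '[{"dr":[0,0,0],"linear":[0,0,0],"grip":2},{"dr":[0,0,0],"linear":[0,0,5],"grip":2},{"dr":[0,0,0],"linear":[0,0,10],"grip":2},{"dr":[0,0,0],"linear":[0,0,10],"grip":2},{"dr":[0,0,0],"linear":[0,0,10],"grip":2},{"dr":[0,0,0],"linear":[0,0,10],"grip":2}]'
python3 -c "
from h import *
s,C=snap('wrist','w10')
g=s['image'].astype(int)
for v in range(150,215,6): print(v,' '.join(map(str,g[v,232:330:3].sum(1)//3)))
try: plate(s,C,(225,145,325,185),'broad',0)
except Exception as x: print(x)
go((.641,.0800,.2282),np.radians(76.6))"
```

```text
time: 19.9
position: [0.639, 0.0875, 0.3449]
ee_rot: [-0.006, 0.112, 0.994, 0.002]
force: [-1.1, -0.2, -2.3]
gripper_width: 0.0274
gripper_force: 40.6
time: 20.5
position: [0.6412, 0.0793, 0.2505]
ee_rot: [-0.0, 0.118, 0.993, 0.0]
force: [-0.5, -0.4, -1.8]
gripper_width: 0.0275
gripper_force: 40.7
150 161 162 159 159 160 162 161 158 160 164 162 158 158 156 158 161 161 160 160 159 159 157 158 162 164 161 162 162 164 163 161 164 160
156 160 163 163 159 145 128 110 88 79 83 116 80 84 84 86 86 87 87 85 87 89 88 88 88 93 141 158 160 162 164 159 159 163
162 151 80 77 77 76 78 80 79 77 78 82 142 161 162 163 160 153 153 155 150 150 152 146 148 145 148 157 159 160 163 161 160 162
168 159 120 114 79 83 100 100 81 82 80 87 162 179 182 180 174 176 181 179 178 181 180 183 185 184 186 161 155 161 163 158 159 160
174 159 158 158 160 163 163 161 162 161 146 85 170 180 181 181 181 181 181 182 182 181 182 181 183 182 173 167 164 165 165 164 164 159
180 163 164 162 162 160 160 159 159 161 164 113 163 146 108 69 54 50 47 51 52 52 66 104 148 173 167 167 169 166 161 161 163 162
186 166 167 167 167 169 166 155 84 68 33 40 45 45 48 46 47 48 47 47 47 47 48 49 48 48 44 55 142 163 162 163 164 163
192 164 160 156 146 122 81 78 39 39 35 46 46 47 46 45 48 46 47 46 48 46 49 47 47 47 47 47 47 80 161 164 159 163
198 78 82 82 80 78 74 31 24 21 23 25 28 43 61 68 73 77 80 79 71 61 49 47 48 47 47 49 48 48 61 160 163 162
204 78 79 82 83 80 41 25 24 31 56 65 67 68 73 74 78 81 87 94 96 99 101 118 118 57 47 47 45 46 48 85 164 164
210 80 81 78 79 72 24 33 64 67 66 68 67 67 72 74 75 81 80 89 92 96 99 104 106 108 96 52 47 47 47 49 146 167
broad stop px [265 163] [309 169] centre [0.5974 0.0932] size 23.5 3.2 yaw -13.5
dark rows [(157, np.int64(253), np.int64(265)), (162, np.int64(236), np.int64(261)), (181, np.int64(270), np.int64(299))]
linear [0.03 0.02 2.28] dr [ 0.001  0.    -0.001] z 0.251
```

```bash

python3 -c "
from h import *
s,C=pickle.load(open('w10.pkl','rb')); a=np.radians(-13.4); e=np.array([np.cos(a),np.sin(a)])
h=cast(s,C,[(284.5,178.5)],.008)[0,:2]; print(h,h+.034*e, np.array([.5974,.0932])+.0445*e)
go((*(h+.034*e),.2282),a+np.pi/2)"
```

```text
[0.60868544 0.08944074] [0.64175982 0.08156131] [0.64068853 0.08288722]
linear [-0.01  0.19  2.28] dr [ 0.001  0.    -0.001] z 0.251
```

```bash

python3 -m jog '[{"dr":[0,0,0],"linear":[0,0.2,1.2],"grip":2},{"dr":[0,0,0],"linear":[0,0.2,1.9],"grip":2},{"dr":[0,0,0],"linear":[0,0.2,2.1],"grip":2},{"dr":[0,0,0],"linear":[0,0.2,2.2],"grip":2},{"dr":[0,0,0],"linear":[0,0.2,2.2],"grip":2},{"dr":[0,0,0],"linear":[0,0.2,2.2],"grip":2}]'
python3 -c "
from h import *
s,C=snap('wrist','w11')
g=s['image'].astype(int)
for v in range(186,230,6): print(v,' '.join(map(str,g[v,232:330:3].sum(1)//3)))
go((.6415,.0815,.2282),np.radians(76.6)); print(r.state()['force'])"
```

```text
time: 21.15
position: [0.6401, 0.0834, 0.228]
ee_rot: [-0.003, 0.116, 0.993, 0.001]
force: [-2.8, 2.1, 10.1]
gripper_width: 0.0275
gripper_force: 42.5
186 157 159 159 155 151 157 142 83 141 150 151 148 147 146 149 148 147 150 147 149 149 148 145 145 161 157 157 157 157 156 157 158 154
192 154 156 154 153 153 155 157 108 156 179 178 175 163 161 160 147 161 162 162 164 174 179 179 177 162 164 162 160 158 157 158 155 152
198 160 159 156 148 139 119 97 66 45 41 42 43 47 51 57 60 62 66 60 54 47 43 41 70 106 154 163 162 158 158 160 160 158
204 147 132 114 89 72 32 32 34 28 47 61 64 66 70 72 75 77 83 92 91 95 99 121 88 47 41 61 152 158 157 156 156 156
210 76 76 78 54 20 19 27 59 64 63 66 64 66 68 70 73 79 80 86 88 90 93 98 100 103 73 46 43 112 160 157 156 157
216 75 75 61 20 23 49 65 64 65 65 64 63 65 63 67 74 81 83 92 93 94 96 101 104 109 114 115 67 46 122 158 159 163
222 81 73 24 26 59 65 64 63 62 62 61 60 66 72 74 79 79 82 89 92 93 97 101 104 110 117 122 126 93 51 148 159 155
228 75 50 24 58 65 64 62 60 62 61 65 67 73 80 91 93 91 95 95 95 95 95 98 102 106 113 125 131 132 91 103 161 167
linear [-0.18 -0.15 -0.02] dr [ 0.001 -0.006  0.001] z 0.228
[-3.15399068  0.89702857 10.07477048]
```

Rims are equal on both sides (plate 241..316, last 246..312) and it is in contact. Releasing.

```bash

python3 -m jog '[{"dr":[0,0,0],"linear":[0,0,0],"grip":8.5},{"dr":[0,0,0],"linear":[0,0,0],"grip":8.5},{"dr":[0,0,0],"linear":[0,0,0],"grip":8.5},{"dr":[0,0,0],"linear":[0,0,-3],"grip":8.5},{"dr":[0,0,0],"linear":[0,0,-8],"grip":8.5},{"dr":[0,0,0],"linear":[0,0,-13],"grip":8.5},{"dr":[0,0,0],"linear":[0,0,-18],"grip":8.5},{"dr":[0,0,0],"linear":[0,0,-22],"grip":8.5}]'
python3 -m jog '[{"dr":[0,0,0],"linear":[0,0,-4],"grip":8.5},{"dr":[0,0,0],"linear":[0,0,-4],"grip":8.5},{"dr":[0,0,0],"linear":[0,0,-4],"grip":8.5}]'
python3 -c "
from h import *
a,_=snap('wrist','w12'); b,_=snap('side','s12')
w=cv2.resize(a['image'][:,:],(400,300)); x=cv2.resize(b['image'][140:290,180:440],(800,462))[:300]
c,_=snap('scene','t12'); y=cv2.resize(c['image'][190:310,90:390],(400,160))
o=np.zeros((600,800,3),np.uint8); o[:300,:400]=w; o[:300,400:]=cv2.resize(c['image'][180:310,170:400],(400,300)); o[300:]=cv2.resize(b['image'][150:270,200:420],(800,300))
cv2.imwrite('pics/final.png',o[:,:,::-1])"
```

```text
time: 22.0
position: [0.6415, 0.0822, 0.4487]
ee_rot: [-0.002, 0.117, 0.993, 0.0]
force: [0.2, 0.0, -0.3]
gripper_width: 0.0852
gripper_force: 0.0
time: 22.3
position: [0.6416, 0.0823, 0.4861]
ee_rot: [-0.002, 0.117, 0.993, 0.0]
force: [-0.6, -0.7, -1.4]
gripper_width: 0.0851
gripper_force: 0.0
```

View pics/final.png

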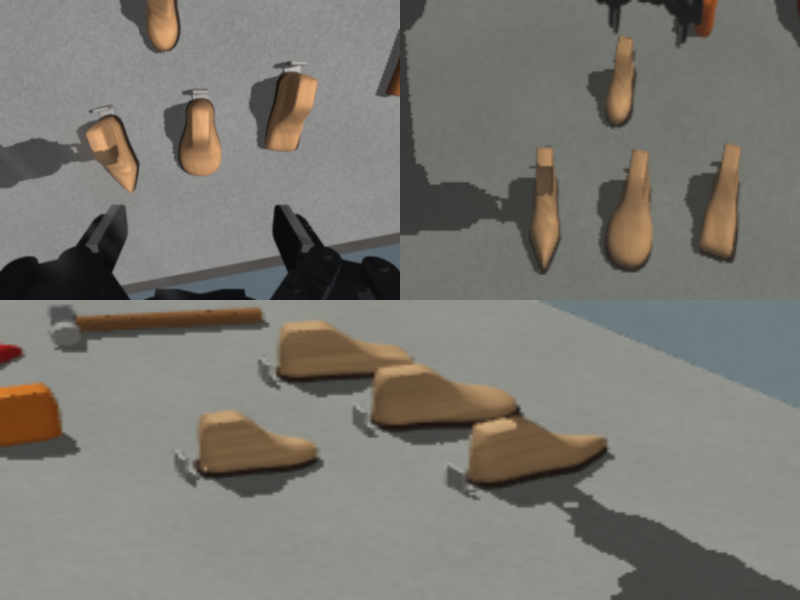

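All four lasts stand upright on their matching plates, with thin dark rims around them. The hammer has not moved. Handing in.

```bash
python3 -c "
from cell import r
print(r.finish_job())"
```

```text
the job is handed in; nothing more can be done
None
```

All four lasts stand upright on their own sole plates, heels to the stops, and the job was handed in at about 22.5 s; the hammer and tin were never touched, and the judge's verdict was not shown.

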